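Move the push-and-turn safety cap to the open thinner bottle

TASK

The big thinner bottle must not be left standing open: take the push-and-turn safety cap off the emptied small bottle (press it down against its spring, keep it pressed while turning it anticlockwise to its stop, lift it off) and lock it on the big bottle, feeling for the slots, pressing it down, turning it clockwise to its stop and letting it spring up. Press and turn with care, never ramming or wrenching the cap against a bottle, and leave the jar, the tin and the tape where they stand.

Things in the scene. Friction and masses are not known exactly. Their poses are not given: they have to be found in the camera images.
- cap: loose black ribbed safety cap, 56 mm across, 32 mm high, 0.1 kg, locked on the small bottle at the start. Origin: centre of its lower edge; z up. Grip it by its ribbed side, any way round; it is strong enough for a 50 N grip. More than 60 N between cap and bottle, pressing or turning, damages them. It turns with about 0.1 N m while pressed; a quickly rising moment means a stop or a lug that rubs
- cap_top (a point): centre of the cap's top, 32 mm above its origin. A sealing disc on a spring inside the cap bears on the bottle's rim: 2 N at first touch, then 1.7 N per mm. Pressing a locked cap: nothing yields below about 9 N; at 15 N (3.5 mm down) its lugs leave their pockets; at 18 N (5.5 mm down) its edge meets a hard collar on the neck
- cap_lug (a point): one of the cap's three inward lugs, 7 mm wide, 2 to 7 mm above the lower edge and 22.5 mm off the axis, on the cap's x axis; the others at 120 and 240 degrees. A raised bar on the cap's top marks each lug
- small_bottle: emptied small square white bottle with the cap on, 78 mm wide, 150 mm high without cap, in a 128 mm square steel holder (33 mm high) screwed to the table, so that it cannot turn or lift. Origin: centre of the holder's underside; z up
- small_mouth (a point): centre of the small bottle's mouth, at the top of its rim. The locked cap's origin is 16 mm below it. Pressed, the cap turns 43 to 48 degrees anticlockwise (seen from above) to a stop; there its lugs stand in the slots and it lifts straight off
- small_flange (a point): centre of the neck's flange, 6 mm below the mouth, 47 mm across, with three entry slots 28 degrees wide (lugs: 18). Going clockwise from a slot: a tooth 16 degrees long under which a lug passes only while the cap is pressed, a pocket 26 degrees long into which the spring lifts the lug, a stop. Slots at 0, 120, 240 degrees from the bottle's x axis
- big_bottle: open big square white bottle, 78 mm wide, 205 mm high, in the same kind of screwed-down holder. Origin: centre of the holder's underside; z up
- big_mouth (a point): centre of the big bottle's mouth, at the top of its rim; the rim tube is 39 mm across with a 2 mm lead-in and leaves the cap 1.5 mm play. The cap's origin is below this point by: 8 mm when its lugs rest on the flange, 12 mm in the slots when the disc first touches the rim, 19.5 mm when the lugs clear the teeth, 21.5 mm on the collar, 16 mm when locked
- big_flange (a point): centre of the big neck's flange, 6 mm below the mouth, made like the small one's. But the big bottle's neck is not indexed to its square  its slots lie up to 29 degrees either way of 0, 120, 240 degrees from the bottle's x axis and must be seen or felt for. From the slots the pressed cap turns about 43 degrees clockwise into its pockets and meets the stop within 4 degrees more
- brush_jar: bystander: clear jar, 64 mm across, 110 mm high, loose; origin at the centre of its underside
- small_tin: bystander: small paint tin, 78 mm across, 78 mm high, loose; origin at the centre of its underside
- tape: bystander: roll of masking tape lying flat, 98 mm across, 25 mm high, loose; origin at the centre of its underside
Things that resemble listed ones, but are neither listed nor needed, are in the scene too. What is shaped like the small_bottle but orange or red is not meant.

How it is judged:
On the way:
1. the cap is clear above the mouth of the small bottle (z of cap in the frame of small_mouth above 0.015 m), for 0.1 s.
At the end, for the whole second after the job is handed in: The cap is locked on the big bottle: sprung up in its pockets, its origin 14.2 to 17.8 mm below the mouth and within 4 mm of its axis, upright within 0.08 rad, at rest and let go; jar, tin and tape within 20 mm of where they stood (horizontal distance between cap and big_mouth below 0.004 m and z of cap in the frame of big_mouth between -0.0178 and -0.0142 m and angle between cap's own z axis and vertical below 0.08 rad and linear speed of cap below 0.02 m/s); the robot touches nothing.
It fails at once if the cap is pressed or wrenched against the small bottle with more than 60 N (contact force between cap and small_bottle above 60 N).
It fails at once if the cap is pressed or wrenched against the big bottle with more than 60 N (contact force between cap and big_bottle above 60 N).
It fails at once if the jar, the tin or the tape is shifted by more than 20 mm (distance of any of brush_jar, small_tin, tape from where it was at the start of the episode above 0.02 m).
It also fails if it takes over 72 s, if anything falls off the work surface, if the arm or the gripper's body presses on something with over 40 N, if the wrist force passes 120 N, or if a joint passes its speed limit or range.

ROBOT

A 6-joint arm with a two-finger parallel gripper is mounted at the origin on the work surface; the furniture and walls round the work are solid. World frame = base frame: x ahead of the robot, y to its left, z up, the work surface at z = 0. Lengths are in m, angles in rad, forces in N, time in s.
With the tool pointing down it reaches from about 0.3 to 0.775 m from the base axis. Payload 14.6 kg.
Tool frame: the origin (TCP) lies on the centre line of the jaws, within the pads' length; the fingertips stand 19 mm ahead of it and the grasp point (between the pads) is the TCP; y points along the fingers, x is the direction in which the jaws open and shut, and the axes are right-handed (so a half turn about y gives the same grasp; the last joint's range is limited). The gripper opens to 94 mm and grips with 3 to 60 N. Pads are 16 mm wide; open, the fingers measure 119 mm over their backs; the gripper's body (75 mm by 177 mm) begins 78 mm behind the grasp point.
Start: joints at [1.06, 0.3, 1.521, -0, 1.321, -0.067], TCP at [0.236, 0.497, 0.224] pointing down, gripper open.
Joint ranges: [-3.03, 3.03], [-0.79, 2.21], [0.23, 2.52], [-1.04, 4.18], [0, 3.07], [-2.55, 2.55]. Speed limits (rad/s): [2.22, 2.22, 2.57, 3.14, 3.14, 3.14].

INTERFACE

Orientations are given as [roll, pitch, yaw] about the fixed x, y, z axes, in that order (R = Rz(yaw) Ry(pitch) Rx(roll)).
In Python, from station import ctrl, optics gives the robot as it stands.
- The arm moves only by the tool jog_arm, never from a script. Its argument "targets" is a list of rows, each a list of 3 entries, a list of its own where there are three numbers: the finger opening in cm, from 0 to 9.4, then the shift along the tool's x, y, z in cm, then the turn about the tool's y in rad. A call has 1 to 10 rows; each row is the pose to reach, as a shift and turn from the pose commanded when the call began, along the tool's axes at that moment; what a row does not reach only later rows make up. A row lasts 1/10 s, in which the tool goes at most 50 mm and 8.59 degrees, less where a joint would pass 70% of its speed; a pose out of reach is approached as far as the arm can. A call with a gripper value outside its range is refused whole. The fingers move at their own pace and stop on an object; "grip_force" is the grip in N (left out, the last holds). Time passes only in rows, so rows that repeat a pose let the fingers close. It gives the time, the measured TCP pose, the force and the opening at its end, in the units of the state.
- ctrl.get_obs(): the state, without advancing time (a new reading comes with each control period).
- optics.camera(name): name is "side" or "top"; returns a dict with "img" (400x640x3 uint8, red, green, blue), "range_z" (400x640 float32, m along the optical axis (not along the pixel's ray), 0 where there is no reading), "camera_matrix" (3x3 intrinsics, pixels), "world_to_cam" (4x4, takes a point from world to camera coordinates). Camera axes: x right, y up, looking along -z (the intrinsics and any distortion apply to the point x, -y, -z); pixel columns grow to the right and rows downward; lengths in m; the calibration is good to about 2 mm. A picture is of the moment at which its call begins.
- ctrl.hand_in(): hands the job in, once; it reports no verdict.
The state is a dict: "time_s": time; "qpos": joint angles; "joint_vel": joint speeds; "tau": joint torques, N m; "ee_pos": TCP position; "eef_rot": TCP orientation; "force": force on the tool from outside, world axes, zero at the start; "moment": the same for the moment, N m; "grip_width": finger opening in m.
Only numpy, scipy, OpenCV 4.12 (cv2) and the standard library are available. Lean on these libraries where they do the work, as an engineer would, in place of code of your own. Each camera call takes 0.05 s, during which the arm holds its last target. There are 200 camera calls.

## Working session

There is one attempt and no reset: what is moved stays moved. The work goes in short steps, Python scripts to look and compute and a tool call to move; the robot and the scene stay as the last step left them, time stands still between calls to the robot, and variables do not carry over. Pictures are saved under pics/ and viewed, about 8 in all and at most 12, crops included, and the job is handed in when it is done.

Besides the shell and the picture viewer there is one more tool, called in YAML: its name, and indented under it one key for each argument. jog_arm: Moves the arm, as the interface text tells. Its arguments: {"type":"object","properties":{"targets":{"type":"array","items":{"type":"array"}},"grip_force":{"type":"number"}},"required":["targets"]}

```bash
mkdir -p pics; ls; cat > h.py <<'E'
import numpy as np, cv2
from station import ctrl, optics
def look(n,save=None):
    c=optics.camera(n)
    if save: cv2.imwrite('pics/'+save,c['img'][:,:,::-1])
    return c
def cloud(c):
    z=c['range_z'].astype(float);K=c['camera_matrix'];h,w=z.shape
    u,v=np.meshgrid(np.arange(w),np.arange(h))
    x=(u-K[0,2])/K[0,0]*z;y=(v-K[1,2])/K[1,1]*z
    P=np.stack([x,-y,-z,np.ones_like(z)],-1)
    W=P@np.linalg.inv(c['world_to_cam']).T
    W=W[...,:3];W[z==0]=np.nan
    return W
E
python3 - <<'E'
from h import *
for n in('top','side'):
    c=look(n,n+'1.png');np.savez('pics/'+n+'1.npz',**c);W=cloud(c);print(c['camera_matrix'],np.linalg.inv(c['world_to_cam']).round(3))
a=cv2.imread('pics/top1.png');b=cv2.imread('pics/side1.png')
print(ctrl.get_obs())
E
```

```text
pics
[[439.88878459   0.         313.61049972]
 [  0.         439.88878459 201.28465607]
 [  0.           0.           1.        ]] [[ 0.023  0.946 -0.322  0.1  ]
 [-1.     0.02  -0.014 -0.086]
 [-0.007  0.322  0.947  1.366]
 [ 0.     0.     0.     1.   ]]
[[401.29123038   0.         317.52964814]
 [  0.         401.29123038 200.45619145]
 [  0.           0.           1.        ]] [[ 0.991  0.054 -0.118  0.369]
 [-0.13   0.41  -0.903 -1.044]
 [-0.     0.911  0.413  0.572]
 [ 0.     0.     0.     1.   ]]
{'time_s': 0.1, 'qpos': array([ 1.06038036e+00,  3.00425861e-01,  1.52151100e+00, -9.56836490e-06,
        1.32069499e+00, -6.66002214e-02]), 'joint_vel': array([ 8.24142015e-04, -1.74862768e-03, -9.44879020e-04, -6.83460069e-04,
       -8.54277005e-05,  1.60851150e-04]), 'tau': array([ 1.59148494e-03, -5.32645476e+01, -3.53285336e+01,  7.08999485e-02,
        2.35045189e-02, -7.28314944e-05]), 'ee_pos': array([0.2360648 , 0.49652813, 0.22394078]), 'eef_rot': array([-1.57073641e+00,  1.03751482e-03,  1.12698299e+00]), 'force': array([ 0.66085677,  0.72206796, -0.72788866]), 'moment': array([ 0.01646684,  0.02842172, -0.00405151]), 'grip_width': 0.09428063273528249}
```

View pics/top1.png

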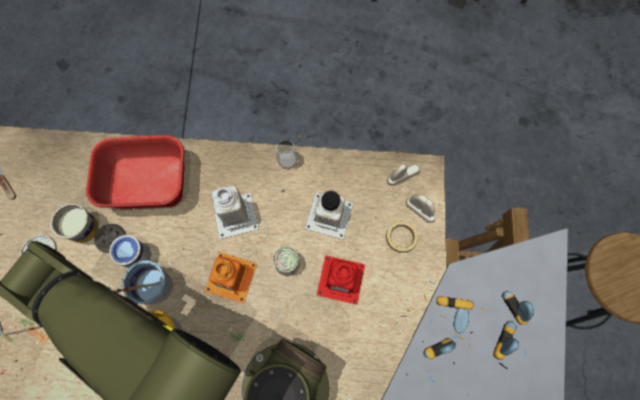

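View pics/side1.png

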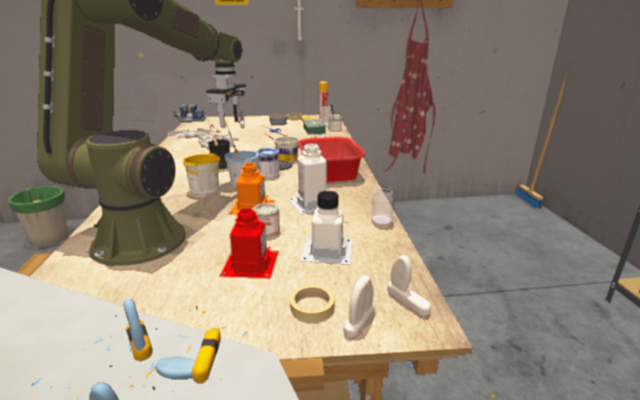

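The top view shows the white capped bottle at (331,200), the open big white bottle at (226,195), orange and red decoys at (230,275) and (342,278), the tin at (287,262), the jar at (286,155) and the tape at (401,237). The only things that could be mistaken for the small bottle are the two coloured ones. I choose the white one with the black cap.

```bash
python3 - <<'E'
from h import *
c=dict(np.load('pics/top1.npz'));W=cloud(c)
img=c['img'].astype(int)
def box(n,u0,u1,v0,v1,zmin,zmax,dark=None):
    P=W[v0:v1,u0:u1].reshape(-1,3);I=img[v0:v1,u0:u1].reshape(-1,3).sum(1)
    m=(P[:,2]>zmin)&(P[:,2]<zmax)
    if dark: m&=I<dark
    Q=P[m];print(n,len(Q),'min',Q.min(0).round(4),'max',Q.max(0).round(4),'mid',((Q.min(0)+Q.max(0))/2).round(4),'med',np.median(Q,0).round(4))
    return Q
box('cap',315,350,185,215,0.155,0.19,250)
box('big',205,250,180,215,0.195,0.215)
box('bigsh',205,250,180,235,0.13,0.195)
for n,a in(('jar',(270,302,138,172)),('tin',(270,303,244,280)),('tape',(383,420,218,254)),('orange',(205,255,250,300)),('red',(315,365,255,305))): box(n,*a,0.012,0.3)
# holder orientation: points z 0.02..0.045
for n,a in(('small',(300,358,185,240)),('bigh',(208,265,185,240))):
    P=W[a[2]:a[3],a[0]:a[1]].reshape(-1,3);Q=P[(P[:,2]>.02)&(P[:,2]<.045)]
    print(n,len(Q),cv2.minAreaRect((Q[:,:2]*1000).astype(np.float32)))
crop=np.hstack([cv2.resize(c['img'][175:240,u:u+65],(390,390),interpolation=cv2.INTER_CUBIC) for u in(298,203)])
cv2.imwrite('pics/crop1.png',crop[:,:,::-1])
E
```

```text
cap 270 min [ 0.4887 -0.1413  0.1553] max [ 0.5422 -0.092   0.1724] mid [ 0.5155 -0.1167  0.1639] med [ 0.5138 -0.1155  0.1653]
big 131 min [0.487  0.1643 0.1952] max [0.5333 0.2102 0.2101] mid [0.5102 0.1873 0.2027] med [0.5087 0.1859 0.2019]
bigsh 611 min [0.4668 0.1433 0.13  ] max [0.5567 0.229  0.1948] mid [0.5117 0.1861 0.1624] med [0.4945 0.1775 0.166 ]
jar 497 min [ 0.6729 -0.004   0.0121] max [0.743  0.06   0.1173] mid [0.7079 0.028  0.0647] med [0.6956 0.0272 0.0685]
tin 600 min [ 0.3172 -0.0253  0.0122] max [0.3943 0.05   0.0845] mid [0.3558 0.0124 0.0484] med [0.3522 0.0113 0.0725]
tape 327 min [ 0.4006 -0.3928  0.0121] max [ 0.4985 -0.2967  0.0298] mid [ 0.4495 -0.3447  0.021 ] med [ 0.4462 -0.3441  0.0235]
orange 1021 min [0.2586 0.1317 0.0122] max [0.3646 0.2495 0.1553] mid [0.3116 0.1906 0.0838] med [0.3011 0.1726 0.1086]
red 981 min [ 0.2518 -0.2063  0.012 ] max [ 0.3535 -0.0943  0.1551] mid [ 0.3026 -0.1503  0.0836] med [ 0.3002 -0.1513  0.1095]
small 177 ((509.1666259765625, -113.72328186035156), (97.69466400146484, 80.02691650390625), 76.66785430908203)
bigh 174 ((493.6106262207031, 173.84800720214844), (67.84319305419922, 112.43141174316406), 39.80743408203125)
```

View pics/crop1.png

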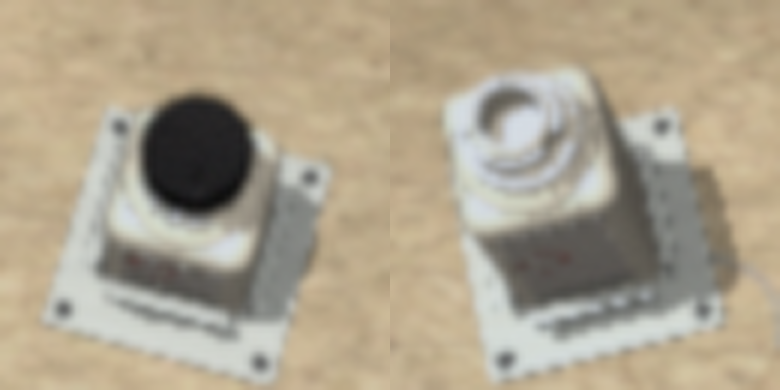

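The crop confirms the black-capped white bottle on the left and the open white neck on the right. The holder bolts are visible, so I'll triangulate the cap from both cameras and use the bolts as a check.

```bash
python3 - <<'E'
from h import *
T=dict(np.load('pics/top1.npz'));S=dict(np.load('pics/side1.npz'))
for n,c in(('top',T),('side',S)):
    W=cloud(c);P=W.reshape(-1,3);m=(abs(P[:,0]-.5)<.2)&(abs(P[:,1])<.3)&(abs(P[:,2])<.012)
    print(n,'table z',np.median(P[m,2]))
def proj(c,P):
    P=np.atleast_2d(P);q=(np.c_[P,np.ones(len(P))]@c['world_to_cam'].T)[:,:3];K=c['camera_matrix']
    return np.c_[K[0,0]*q[:,0]/-q[:,2]+K[0,2],K[1,1]*-q[:,1]/-q[:,2]+K[1,2]]
def ray(c,u,v,z):
    i=np.linalg.inv(c['world_to_cam']);K=c['camera_matrix'];d=i[:3,:3]@np.array([(u-K[0,2])/K[0,0],-(v-K[1,2])/K[1,1],-1]);o=i[:3,3]
    return o+d*(z-o[2])/d[2]
a=np.linspace(0,2*np.pi,60)
def hull(c,x,y,zt,r,h,s=8):
    C=np.c_[np.cos(a)*r+x,np.sin(a)*r+y]
    return cv2.convexHull(np.r_[proj(c,np.c_[C,C[:,0]*0+zt]),proj(c,np.c_[C,C[:,0]*0+zt-h])].astype(np.float32))
from scipy.optimize import least_squares
obs=[]
for c,b in((T,(312,352,183,217)),(S,(310,345,187,214))):
    I=c['img'].astype(int).sum(2);m=np.zeros(I.shape,np.uint8);m[b[2]:b[3],b[0]:b[1]]=I[b[2]:b[3],b[0]:b[1]]<200
    n,l,st,ce=cv2.connectedComponentsWithStats(m);k=1+st[1:,4].argmax();print(st[k],ce[k]);obs.append((st[k][4],ce[k]))
def f(p):
    r=[]
    for c,(A,ce) in zip((T,S),obs):
        M=cv2.moments(hull(c,p[0],p[1],p[2],.028,.032));r+=[M['m10']/M['m00']-ce[0],M['m01']/M['m00']-ce[1]]
    return r
s=least_squares(f,[.515,-.116,.17],x_scale=.01,diff_step=1e-3);print('cap xyz_top',s.x.round(4),s.fun.round(2),[cv2.contourArea(hull(c,*s.x,.028,.032)) for c in(T,S)])
for n,(du,B) in(('small',(298,[(120,127),(310,178),(258,362),(63,308)])),('big',(203,[(74,174),(272,125),(311,311),(113,360)]))):
    R=np.array([ray(T,du+u/6,175+v/6,.004) for u,v in B]);e=R[1]-R[0];print(n,R.round(3)[:,:2].tolist(),'c',R.mean(0).round(4),'edge deg',[round(np.degrees(np.arctan2(*(R[(i+1)%4]-R[i])[1::-1])),1) for i in range(4)])
# big rim: crops
big=np.hstack([cv2.resize(T['img'][180:218,208:250],(420,380),interpolation=cv2.INTER_CUBIC),cv2.resize(S['img'][140:178,292:330],(380,380),interpolation=cv2.INTER_CUBIC)])
cv2.imwrite('pics/big1.png',big[:,:,::-1])
E
```

```text
top table z 0.0004838407939481426
side table z -0.0006367547929609918
[322 191  18  20 273] [330.46886447 200.49084249]
[318 192  20  17 308] [327.5        199.91558442]
cap xyz_top [ 0.5172 -0.117   0.1641] [-0.01  0.28  0.23 -0.09] [340.47332878783345, 402.2840523154009]
small [[0.582, -0.08], [0.555, -0.183], [0.451, -0.156], [0.479, -0.051]] c [ 0.5167 -0.1175  0.004 ] edge deg [np.float64(-104.7), np.float64(164.9), np.float64(75.2), np.float64(-15.4)]
big [[0.548, 0.255], [0.578, 0.149], [0.473, 0.121], [0.444, 0.224]] c [0.511  0.1875 0.004 ] edge deg [np.float64(-73.9), np.float64(-164.9), np.float64(105.7), np.float64(16.5)]
```

View pics/big1.png

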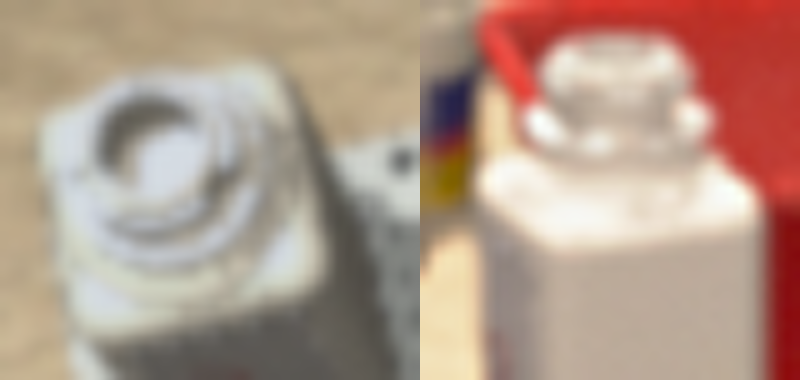

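The cameras agree: the cap axis is at (0.517,-0.117) and its holder centre at (0.517,-0.1175). The big bottle is at (0.511,0.1875). The small bottle's yaw is about -15° and the big one's about +16°, each mod 90°. Next I go above the cap.

jog_arm:
  targets:
    - [9.4,[0,-4,0],0.14]
    - [9.4,[0,-8,0],0.28]
    - [9.4,[-43.4,-8,-51.7],1.127]
    - [9.4,[-43.4,-8,-51.7],1.127]
    - [9.4,[-43.4,-8,-51.7],1.127]
    - [9.4,[-43.4,-8,-51.7],1.127]
    - [9.4,[-43.4,-8,-51.7],1.127]
    - [9.4,[-43.4,-8,-51.7],1.127]
    - [9.4,[-43.4,-8,-51.7],1.127]
    - [9.4,[-43.4,-8,-51.7],1.127]
  grip_force: 30

```text
time_s: 1.1
ee_pos: [0.4027, 0.1309, 0.3045]
eef_rot: [-1.571, -0.0, -0.0]
force: [0.4, 0.9, -0.8]
grip_width: 0.0941
```

jog_arm:
  targets:
    - [9.4,[11.3,0,-24.8],0]
    - [9.4,[11.3,0,-24.8],0]
    - [9.4,[11.3,0,-24.8],0]
    - [9.4,[11.3,0,-24.8],0]
    - [9.4,[11.3,0,-24.8],0]
    - [9.4,[11.3,0,-24.8],0]
    - [9.4,[11.3,7,-24.8],0]
    - [9.4,[11.3,7,-24.8],0]
    - [9.4,[11.3,7,-24.8],0]

```text
time_s: 2.0
ee_pos: [0.5143, -0.1149, 0.2314]
eef_rot: [-1.569, 0.006, -0.0]
force: [-0.5, 0.9, -0.1]
grip_width: 0.0938
```

```bash
python3 - <<'E'
from h import *
o=ctrl.get_obs();print(o['ee_pos'],o['eef_rot'],o['qpos'],o['force'],o['moment'])
S=look('side');T=look('top')
im=np.hstack([cv2.resize(T['img'][170:230,300:360],(400,400),interpolation=cv2.INTER_CUBIC),cv2.resize(S['img'][150:230,290:370],(400,400),interpolation=cv2.INTER_CUBIC)])
cv2.imwrite('pics/pre.png',im[:,:,::-1])
E
```

```text
[ 0.51426005 -0.11494423  0.23143142] [-1.56912883e+00  5.50688892e-03 -3.71557745e-04] [-2.89425485e-01  2.46170534e-01  1.57275493e+00  2.94723047e-05
  1.32842092e+00 -2.89056492e-01] [-0.48584802  0.88146202 -0.10363881] [0.0007685  0.08463711 0.01809562]
```

View pics/pre.png

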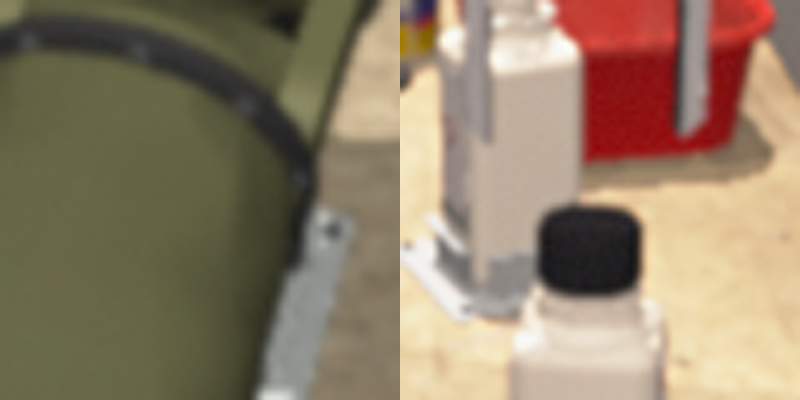

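The jaws straddle the cap in the side view, with the cap at (590,250). I descend, correcting by +2.5 mm in x and -2 mm in y.

jog_arm:
  targets:
    - [9.4,[0.2,2,-0.2],0]
    - [9.4,[0.2,4,-0.2],0]
    - [9.4,[0.2,5.5,-0.2],0]
    - [9.4,[0.2,6.5,-0.2],0]
    - [9.4,[0.2,7.0,-0.2],0]
    - [9.4,[0.2,7.2,-0.2],0]
    - [9.4,[0.2,7.2,-0.2],0]

```text
time_s: 2.8
ee_pos: [0.5177, -0.1171, 0.1631]
eef_rot: [-1.571, -0.001, 0.0]
force: [-0.9, -0.8, 1.3]
grip_width: 0.0942
```

jog_arm:
  targets:
    - [9.4,[0,0.4,0],0]
    - [7,[0,0.4,0],0]
    - [5,[0,0.4,0],0]
    - [5,[0,0.4,0],0]
    - [5,[0,0.4,0],0]
    - [5,[0,0.4,0],0]
    - [5,[0,0.4,0],0]
  grip_force: 6

```text
time_s: 3.5
ee_pos: [0.5177, -0.1171, 0.1586]
eef_rot: [-1.571, -0.001, 0.0]
force: [0.9, -0.1, -0.2]
grip_width: 0.0559
```

Gripped at 55.9 mm with almost no side force, so the x centring is good. Next: firm grip and press gradually.

jog_arm:
  targets:
    - [5,[0,0,0],0]
    - [5,[0,0,0],0]
    - [5,[0,0.1,0],0]
    - [5,[0,0.2,0],0]
    - [5,[0,0.3,0],0]
    - [5,[0,0.4,0],0]
    - [5,[0,0.4,0],0]
  grip_force: 45

```text
time_s: 4.2
ee_pos: [0.5177, -0.1171, 0.1556]
eef_rot: [-1.571, -0.001, 0.0]
force: [-2.2, 2.6, 12.0]
grip_width: 0.0554
```

jog_arm:
  targets:
    - [5,[0,0.07,0],0]
    - [5,[0,0.14,0],0]
    - [5,[0,0.18,0],0]
    - [5,[0,0.18,0],0]
    - [5,[0,0.18,0],0]

```text
time_s: 4.7
ee_pos: [0.5177, -0.1171, 0.1542]
eef_rot: [-1.571, -0.002, 0.0]
force: [-2.9, 1.9, 15.1]
grip_width: 0.0554
```

jog_arm:
  targets:
    - [5,[0,0.05,0],0]
    - [5,[0,0.1,0],0]
    - [5,[0,0.1,0],-0.04]
    - [5,[0,0.1,0],-0.1]
    - [5,[0,0.1,0],-0.16]
    - [5,[0,0.1,0],-0.22]
    - [5,[0,0.1,0],-0.28]
    - [5,[0,0.1,0],-0.28]

```text
time_s: 5.5
ee_pos: [0.5182, -0.1174, 0.1536]
eef_rot: [-1.573, -0.003, 0.282]
force: [-1.2, 0.2, 16.3]
grip_width: 0.055
```

```bash
cat > st.py <<'E'
from h import *
o=ctrl.get_obs()
for k in('time_s','ee_pos','eef_rot','force','moment','grip_width'):print(k,np.round(o[k],4))
print('q6',o['qpos'][5],'q1',o['qpos'][0])
p=o['ee_pos'];
E
python3 st.py
```

```text
time_s 5.5
ee_pos [ 0.5182 -0.1174  0.1536]
eef_rot [-1.5726 -0.0027  0.2821]
force [-1.2396  0.1767 16.3397]
moment [ 0.0748  0.3304 -0.0128]
grip_width 0.055
q6 -0.5737321386291416 q1 -0.2916765263172443
```

jog_arm:
  targets:
    - [5,[0,0,0],-0.06]
    - [5,[0,0,0],-0.12]
    - [5,[0,0,0],-0.18]
    - [5,[0,0,0],-0.24]
    - [5,[0,0,0],-0.3]
    - [5,[0,0,0],-0.36]
    - [5,[0,0,0],-0.41]
    - [5,[0,0,0],-0.46]

```text
time_s: 6.3
ee_pos: [0.5183, -0.1175, 0.1536]
eef_rot: [-1.574, -0.002, 0.742]
force: [0.0, 0.0, 16.7]
grip_width: 0.0556
```

```bash
python3 st.py
```

```text
time_s 6.3
ee_pos [ 0.5183 -0.1175  0.1536]
eef_rot [-1.5739 -0.0017  0.7419]
force [ 0.0259  0.05   16.6609]
moment [-0.0913  0.1352 -0.0868]
grip_width 0.0556
q6 -1.033561754896985 q1 -0.2917034024960033
```

jog_arm:
  targets:
    - [5,[0,0,0],-0.02]
    - [5,[0,0,0],-0.04]
    - [5,[0,0,0],-0.05]
    - [5,[0,0,0],-0.05]

```text
time_s: 6.7
ee_pos: [0.5183, -0.1175, 0.1536]
eef_rot: [-1.574, -0.001, 0.79]
force: [-0.5, 0.5, 15.8]
grip_width: 0.0555
```

```bash
python3 st.py
```

```text
time_s 6.7
ee_pos [ 0.5183 -0.1175  0.1536]
eef_rot [-1.5739e+00 -1.5000e-03  7.9020e-01]
force [-0.4588  0.5239 15.8204]
moment [ 0.0208  0.1883 -0.0635]
grip_width 0.0555
q6 -1.0818828148159734 q1 -0.2917269056397926
```

jog_arm:
  targets:
    - [5,[0,0,0],-0.015]
    - [5,[0,0,0],-0.03]
    - [5,[0,0,0],-0.045]
    - [5,[0,0,0],-0.045]

```text
time_s: 7.1
ee_pos: [0.518, -0.1173, 0.1535]
eef_rot: [-1.573, -0.001, 0.835]
force: [-2.6, 1.8, 17.8]
grip_width: 0.0559
```

```bash
python3 st.py
```

```text
time_s 7.1
ee_pos [ 0.518  -0.1173  0.1535]
eef_rot [-1.5731e+00 -1.2000e-03  8.3490e-01]
force [-2.5693  1.8206 17.8052]
moment [ 0.2484  0.5488 -0.5213]
grip_width 0.0559
q6 -1.12659242862464 q1 -0.2916801227010748
```

The moment jumped to 0.52 N m at 47.8°, which is the stop. I back off a little and lift.

jog_arm:
  targets:
    - [5,[0,0,0],0.03]
    - [5,[0,-0.3,0],0.03]
    - [5,[0,-0.6,0],0.03]
    - [5,[0,-1.0,0],0.03]
    - [5,[0,-1.4,0],0.03]
    - [5,[0,-1.8,0],0.03]
    - [5,[0,-1.8,0],0.03]

```text
time_s: 7.8
ee_pos: [0.5173, -0.1171, 0.1699]
eef_rot: [-1.571, 0.0, 0.805]
force: [0.1, 0.3, -1.4]
grip_width: 0.0557
```

```bash
python3 st.py
```

```text
time_s 7.8
ee_pos [ 0.5173 -0.1171  0.1699]
eef_rot [-1.5707e+00  2.0000e-04  8.0500e-01]
force [ 0.0783  0.2826 -1.4014]
moment [-0.0017 -0.055   0.0083]
grip_width 0.0557
q6 -1.0966127772455458 q1 -0.29161808335492695
```

The cap is off: only about 1.4 N remains, roughly its weight. I lift it to z≈0.31 and carry it to the big bottle. In the same batch I unwrap the flange and cap-top rings from the first images to look for slots and bars.

jog_arm:
  targets:
    - [5,[0,-5,0],0]
    - [5,[0,-10,0],0]
    - [5,[0,-14,0],0]
    - [5,[21.6,-14,21.5],0]
    - [5,[21.6,-14,21.5],0]
    - [5,[21.6,-14,21.5],0]
    - [5,[21.6,-14,21.5],0]
    - [5,[21.6,-14,21.5],0]
    - [5,[21.6,-14,21.5],0]
    - [5,[21.6,-14,21.5],0]

```text
time_s: 8.8
ee_pos: [0.5112, 0.192, 0.3089]
eef_rot: [-1.57, 0.001, 0.81]
force: [-0.9, -0.2, -0.2]
grip_width: 0.0557
```

```bash
python3 - <<'E'
from h import *
T=dict(np.load('pics/top1.npz'));S=dict(np.load('pics/side1.npz'))
def rect(c,x,y,z,r=.032,n=380):
    g=np.linspace(-r,r,n);X,Y=np.meshgrid(g+x,-g+y)  # x right, y up
    P=np.c_[X.ravel(),Y.ravel(),np.full(X.size,z),np.ones(X.size)]@c['world_to_cam'].T;K=c['camera_matrix']
    u=(K[0,0]*P[:,0]/-P[:,2]+K[0,2]).reshape(X.shape).astype(np.float32);v=(K[1,1]*P[:,1]/P[:,2]+K[1,2]).reshape(X.shape).astype(np.float32)
    im=cv2.cvtColor(cv2.remap(c['img'],u,v,cv2.INTER_CUBIC),cv2.COLOR_RGB2GRAY).astype(float);return im
out=[]
for c in(T,S):
    row=[]
    for x,y,z,r in((.5165,-.1173,.166,.024),(.511,.187,.199,.03)):
        im=rect(c,x,y,z,r);lo,hi=np.percentile(im,[2,98]);row.append(np.clip((im-lo)/(hi-lo)*255,0,255).astype(np.uint8)[::1,::1])
    out.append(np.hstack(row))
cv2.imwrite('pics/rect.png',cv2.resize(np.vstack(out),(600,600)))
E
python3 st.py
```

```text
time_s 8.8
ee_pos [0.5112 0.192  0.3089]
eef_rot [-1.5696e+00  7.0000e-04  8.0960e-01]
force [-0.9185 -0.2174 -0.1739]
moment [-0.0732  0.0141  0.0205]
grip_width 0.0557
q6 -0.5177907341531436 q1 0.2918507402127082
```

View pics/rect.png

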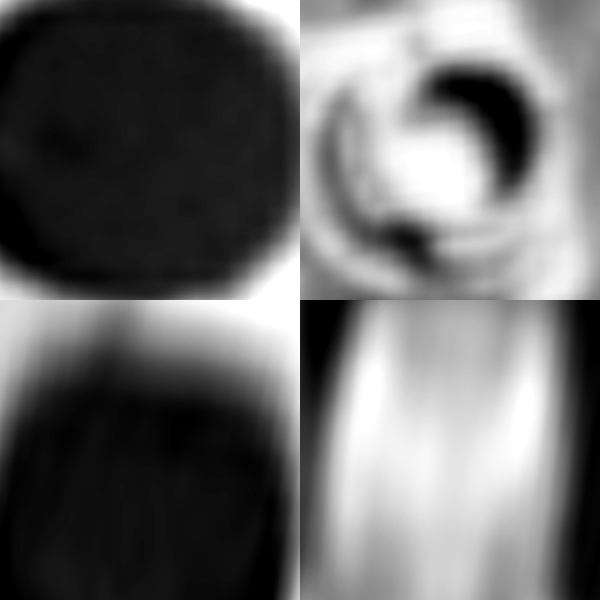

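In the top-right panel a dark notch at (405,240) suggests a slot near 245° world, about 5° mod 120. A faint bar on the cap at (60,140) together with the small bottle's yaw puts the lugs now at about -13°. The cap therefore needs about 18° anticlockwise. I'll start about 30° over and sweep clockwise on light contact.

jog_arm:
  targets:
    - [5,[0,1,0],-0.13]
    - [5,[0,3,0],-0.26]
    - [5,[0,5,0],-0.39]
    - [5,[0,6.5,0],-0.52]
    - [5,[0,7.5,0],-0.52]
    - [5,[0,7.5,0],-0.52]
    - [5,[0,7.5,0],-0.52]
    - [5,[0,7.5,0],-0.52]

```text
time_s: 9.6
ee_pos: [0.5125, 0.1876, 0.2355]
eef_rot: [-1.572, -0.001, 1.323]
force: [-0.3, 0.6, -1.1]
grip_width: 0.0555
```

```bash
python3 - <<'E'
from h import *
exec(open('st.py').read())
S=look('side');np.savez('pics/side2.npz',**S)
cv2.imwrite('pics/s2.png',cv2.resize(S['img'][110:190,265:365],(800,600),interpolation=cv2.INTER_CUBIC)[:,:,::-1])
E
```

```text
time_s 9.6
ee_pos [0.5125 0.1876 0.2355]
eef_rot [-1.5719e+00 -6.0000e-04  1.3231e+00]
force [-0.2705  0.6208 -1.0611]
moment [ 0.0348 -0.0388 -0.051 ]
grip_width 0.0555
q6 -1.0392548694333346 q1 0.2837992193356914
```

View pics/s2.png

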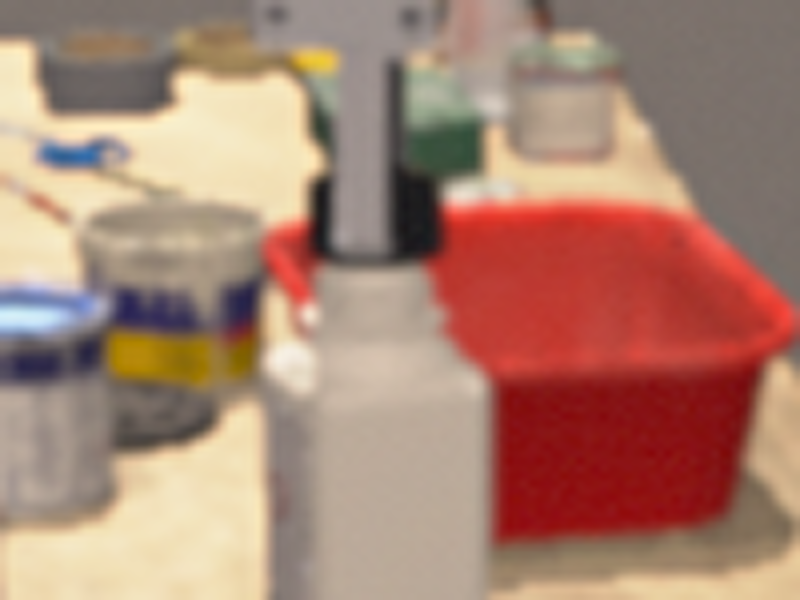

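The side view shows the cap centred over the neck (cap about 378, neck about 381, so within 1 mm). I lower to just about flange contact, with a lighter grip for the search so it slips before it wrenches.

jog_arm:
  targets:
    - [5,[0,0.4,0],0]
    - [5,[0,0.7,0],0]
    - [5,[0,0.9,0],0]
    - [5,[0,1.1,0],0]
    - [5,[0,1.2,0],0]
    - [5,[0,1.3,0],0]
    - [5,[0,1.3,0],0]
  grip_force: 25

```text
time_s: 10.35
ee_pos: [0.5121, 0.1876, 0.2216]
eef_rot: [-1.571, -0.0, 1.325]
force: [0.1, 0.7, -0.8]
grip_width: 0.0558
```

```bash
python3 st.py
```

```text
time_s 10.35
ee_pos [0.5121 0.1876 0.2216]
eef_rot [-1.5708 -0.      1.325 ]
force [ 0.1007  0.7405 -0.8246]
moment [0.0168 0.0066 0.0215]
grip_width 0.0558
q6 -1.0409602922941474 q1 0.284020859461293
```

No contact yet, so the rim has entered the cap. I continue slowly.

jog_arm:
  targets:
    - [5,[0,0.05,0],0]
    - [5,[0,0.1,0],0]
    - [5,[0,0.15,0],0]
    - [5,[0,0.15,0],0]

```text
time_s: 10.75
ee_pos: [0.5123, 0.1876, 0.2212]
eef_rot: [-1.572, -0.001, 1.325]
force: [-1.8, -1.4, 8.2]
grip_width: 0.056
```

```bash
python3 st.py
```

```text
time_s 10.75
ee_pos [0.5123 0.1876 0.2212]
eef_rot [-1.572e+00 -6.000e-04  1.325e+00]
force [-1.8356 -1.4009  8.175 ]
moment [-0.285   0.6239 -0.0289]
grip_width 0.056
q6 -1.0409796354558056 q1 0.28399270785611996
```

Flange contact is at z≈0.2212, against a prediction of 0.2216. Now the clockwise sweep under about 8 N.

jog_arm:
  targets:
    - [5,[0,0,0],0.05]
    - [5,[0,0,0],0.1]
    - [5,[0,0,0],0.15]
    - [5,[0,0,0],0.2]
    - [5,[0,0,0],0.2]

```text
time_s: 11.25
ee_pos: [0.5125, 0.1877, 0.2207]
eef_rot: [-1.572, -0.001, 1.124]
force: [1.0, -0.1, 3.4]
grip_width: 0.0557
```

```bash
python3 st.py
```

```text
time_s 11.25
ee_pos [0.5125 0.1877 0.2207]
eef_rot [-1.5720e+00 -9.0000e-04  1.1242e+00]
force [ 1.0478 -0.1021  3.4032]
moment [-0.1179 -0.1261 -0.0069]
grip_width 0.0557
q6 -0.8401945624681885 q1 0.28395866864176506
```

jog_arm:
  targets:
    - [5,[0,0.05,0],0]
    - [5,[0,0.1,0],0]
    - [5,[0,0.1,0],0]

```text
time_s: 11.55
ee_pos: [0.5125, 0.1877, 0.2199]
eef_rot: [-1.572, -0.001, 1.127]
force: [0.1, -0.3, 7.4]
grip_width: 0.0561
```

```bash
python3 st.py
```

```text
time_s 11.55
ee_pos [0.5125 0.1877 0.2199]
eef_rot [-1.5721e+00 -9.0000e-04  1.1267e+00]
force [ 0.0505 -0.2926  7.4091]
moment [-0.2436 -0.133  -0.0097]
grip_width 0.0561
q6 -0.8426256752235373 q1 0.2840041030562102
```

Still on the flange, with slight slip in the grip. I tighten somewhat and continue the sweep in small steps.

jog_arm:
  targets:
    - [5,[0,0,0],0]
    - [5,[0,0,0],0.04]
    - [5,[0,0,0],0.08]
    - [5,[0,0,0],0.12]
    - [5,[0,0,0],0.12]
  grip_force: 40

```text
time_s: 12.05
ee_pos: [0.5119, 0.1876, 0.2187]
eef_rot: [-1.57, 0.001, 1.006]
force: [-0.4, -0.3, -0.3]
grip_width: 0.056
```

```bash
python3 st.py
```

```text
time_s 12.05
ee_pos [0.5119 0.1876 0.2187]
eef_rot [-1.5700e+00  7.0000e-04  1.0057e+00]
force [-0.3863 -0.2842 -0.3425]
moment [ 0.0057 -0.0159 -0.0815]
grip_width 0.056
q6 -0.7216850516869687 q1 0.28400854675214127
```

The force fell to zero and z dropped at yaw 1.006, so the lugs are in the slots. Now I press down.

jog_arm:
  targets:
    - [5,[0,0.1,0],0]
    - [5,[0,0.2,0],0]
    - [5,[0,0.3,0],0]
    - [5,[0,0.4,0],0]
    - [5,[0,0.5,0],0]
    - [5,[0,0.6,0],0]
    - [5,[0,0.6,0],0]
  grip_force: 48

```text
time_s: 12.75
ee_pos: [0.5121, 0.1876, 0.2136]
eef_rot: [-1.571, -0.0, 1.005]
force: [-4.5, -1.4, 8.1]
grip_width: 0.0554
```

```bash
python3 st.py
```

```text
time_s 12.75
ee_pos [0.5121 0.1876 0.2136]
eef_rot [-1.5710e+00 -2.0000e-04  1.0053e+00]
force [-4.5312 -1.4028  8.0633]
moment [-0.3097  0.7924  0.0372]
grip_width 0.0554
q6 -0.721262044716983 q1 0.2840274346579529
```

jog_arm:
  targets:
    - [5,[-0.01,0.1,0.03],0]
    - [5,[-0.01,0.2,0.03],0]
    - [5,[-0.01,0.3,0.03],0]
    - [5,[-0.01,0.38,0.03],0]
    - [5,[-0.01,0.42,0.03],0]
    - [5,[-0.01,0.42,0.03],0]

```text
time_s: 13.35
ee_pos: [0.5121, 0.1877, 0.2102]
eef_rot: [-1.572, -0.001, 1.005]
force: [-4.5, -2.7, 13.1]
grip_width: 0.0553
```

```bash
python3 st.py
```

```text
time_s 13.35
ee_pos [0.5121 0.1877 0.2102]
eef_rot [-1.5721e+00 -1.1000e-03  1.0053e+00]
force [-4.4752 -2.7476 13.1388]
moment [-0.5651  0.975   0.0235]
grip_width 0.0553
q6 -0.7209916298709924 q1 0.28420285794811534
```

jog_arm:
  targets:
    - [5,[0,0.06,0],0]
    - [5,[0,0.13,0],0]
    - [5,[0,0.13,0],0.03]
    - [5,[0,0.13,0],0.06]
    - [5,[0,0.13,0],0.1]
    - [5,[0,0.13,0],0.14]
    - [5,[0,0.13,0],0.14]

```text
time_s: 14.05
ee_pos: [0.5127, 0.1879, 0.2095]
eef_rot: [-1.573, -0.003, 0.864]
force: [-0.4, -0.7, 14.6]
grip_width: 0.0552
```

```bash
python3 st.py
```

```text
time_s 14.05
ee_pos [0.5127 0.1879 0.2095]
eef_rot [-1.5731 -0.0031  0.8639]
force [-0.4207 -0.7227 14.6234]
moment [-0.2372  0.3397  0.016 ]
grip_width 0.0552
q6 -0.5795526280101854 q1 0.2842379890094666
```

jog_arm:
  targets:
    - [5,[0,0.05,0],0]
    - [5,[0,0.07,0],0.04]
    - [5,[0,0.07,0],0.08]
    - [5,[0,0.07,0],0.12]
    - [5,[0,0.07,0],0.16]
    - [5,[0,0.07,0],0.16]

```text
time_s: 14.65
ee_pos: [0.5129, 0.1879, 0.209]
eef_rot: [-1.573, -0.004, 0.704]
force: [-0.4, -0.9, 15.5]
grip_width: 0.0555
```

```bash
python3 st.py
```

```text
time_s 14.65
ee_pos [0.5129 0.1879 0.209 ]
eef_rot [-1.5728 -0.0041  0.7038]
force [-0.368 -0.886 15.536]
moment [-0.248   0.1797  0.0234]
grip_width 0.0555
q6 -0.41953268812101335 q1 0.28421842607205394
```

jog_arm:
  targets:
    - [5,[0,0,0],0.05]
    - [5,[0,0,0],0.1]
    - [5,[0,0,0],0.15]
    - [5,[0,0,0],0.2]
    - [5,[0,0,0],0.25]
    - [5,[0,0,0],0.3]
    - [5,[0,0,0],0.34]
    - [5,[0,0,0],0.38]
    - [5,[0,0,0],0.38]

```text
time_s: 15.55
ee_pos: [0.5129, 0.1878, 0.209]
eef_rot: [-1.571, -0.005, 0.324]
force: [0.8, -1.2, 15.3]
grip_width: 0.0561
```

```bash
python3 st.py
```

```text
time_s 15.55
ee_pos [0.5129 0.1878 0.209 ]
eef_rot [-1.5712 -0.0045  0.3237]
force [ 0.8463 -1.1596 15.341 ]
moment [-0.3199  0.1777  0.0292]
grip_width 0.0561
q6 -0.03953529168365083 q1 0.2840993655493179
```

jog_arm:
  targets:
    - [5,[0,0,0],0.03]
    - [5,[0,0,0],0.06]
    - [5,[0,0,0],0.08]
    - [5,[0,0,0],0.08]

```text
time_s: 15.95
ee_pos: [0.5129, 0.1879, 0.2089]
eef_rot: [-1.571, -0.004, 0.245]
force: [-0.8, 0.2, 15.5]
grip_width: 0.0559
```

```bash
python3 st.py
```

```text
time_s 15.95
ee_pos [0.5129 0.1879 0.2089]
eef_rot [-1.5708 -0.0044  0.2447]
force [-0.766   0.1606 15.4558]
moment [-0.3238  0.2176  0.1495]
grip_width 0.0559
q6 0.03960257238922216 q1 0.2842009946326505
```

jog_arm:
  targets:
    - [5,[0,0,0],0.02]
    - [5,[0,0,0],0.04]
    - [5,[0,0,0],0.04]

```text
time_s: 16.25
ee_pos: [0.5127, 0.1879, 0.209]
eef_rot: [-1.571, -0.004, 0.205]
force: [-1.7, -1.9, 16.4]
grip_width: 0.0554
```

```bash
python3 st.py
```

```text
time_s 16.25
ee_pos [0.5127 0.1879 0.209 ]
eef_rot [-1.5708 -0.0039  0.2052]
force [-1.6739 -1.9391 16.3621]
moment [-0.3794  0.5915  0.4603]
grip_width 0.0554
q6 0.07923842333819214 q1 0.28430732606013603
```

The moment rose to 0.46 N m at 45.8°, so that is the stop. I ease off and let it spring up.

jog_arm:
  targets:
    - [5,[0,-0.1,0],0.025]
    - [5,[0,-0.25,0],0.025]
    - [5,[0,-0.4,0],0.025]
    - [5,[0,-0.5,0],0.025]
    - [5,[0,-0.6,0],0.025]
    - [5,[0,-0.6,0],0.025]

```text
time_s: 16.85
ee_pos: [0.5118, 0.1876, 0.2122]
eef_rot: [-1.571, 0.001, 0.181]
force: [4.3, -0.2, -6.1]
grip_width: 0.0555
```

```bash
python3 st.py
```

```text
time_s 16.85
ee_pos [0.5118 0.1876 0.2122]
eef_rot [-1.5711e+00  8.0000e-04  1.8050e-01]
force [ 4.3265 -0.1669 -6.148 ]
moment [-0.24   -0.8526  0.6816]
grip_width 0.0555
q6 0.1037280917615063 q1 0.2842054282284859
```

The cap is held against a 5 N upward pull, so it is locked. My back-off turn had the wrong sign (moment 0.68 N m), so I unload it now and then open.

jog_arm:
  targets:
    - [5,[0,0.02,0],-0.03]
    - [5,[0,0.04,0],-0.055]
    - [5,[0,0.04,0],-0.055]

```text
time_s: 17.15
ee_pos: [0.5119, 0.1877, 0.2134]
eef_rot: [-1.571, -0.001, 0.237]
force: [-0.9, -1.3, 5.8]
grip_width: 0.0559
```

```bash
python3 st.py
```

```text
time_s 17.15
ee_pos [0.5119 0.1877 0.2134]
eef_rot [-1.5705e+00 -7.0000e-04  2.3690e-01]
force [-0.8707 -1.3208  5.797 ]
moment [-0.38    0.2172  0.0159]
grip_width 0.0559
q6 0.04723283846451489 q1 0.2842131265966747
```

The cap rose to z≈0.2134, and the predicted locked height is 0.2136. A light tug will verify.

jog_arm:
  targets:
    - [5,[0,-0.05,0],0]
    - [5,[0,-0.1,0],0]
    - [5,[0,-0.14,0],0]
    - [5,[0,-0.14,0],0]

```text
time_s: 17.55
ee_pos: [0.5118, 0.1877, 0.2136]
eef_rot: [-1.571, 0.0, 0.235]
force: [2.8, -0.3, -4.7]
grip_width: 0.0555
```

```bash
python3 st.py
```

```text
time_s 17.55
ee_pos [0.5118 0.1877 0.2136]
eef_rot [-1.5708e+00  3.0000e-04  2.3520e-01]
force [ 2.838  -0.3351 -4.7201]
moment [-0.0204 -0.7064  0.0874]
grip_width 0.0555
q6 0.049084396326079964 q1 0.2842616445470718
```

It is held rigidly at z=0.2136, exactly the predicted locked height. I release and retreat.

jog_arm:
  targets:
    - [5,[0,0.04,0],0]
    - [6.5,[0,0.04,0],0]
    - [9.4,[0,0.04,0],0]
    - [9.4,[0,0.04,0],0]
    - [9.4,[0,0.04,0],0]
    - [9.4,[0,0.04,0],0]
    - [9.4,[0,-3,0],0]
    - [9.4,[0,-7,0],0]
    - [9.4,[0,-10,0],0]

```text
time_s: 18.45
ee_pos: [0.5118, 0.1877, 0.3162]
eef_rot: [-1.571, -0.001, 0.235]
force: [0.2, -0.2, -0.3]
grip_width: 0.094
```

jog_arm:
  targets:
    - [9.4,[0,-4,0],0]
    - [9.4,[-10,-4,25],0]
    - [9.4,[-20,-4,25],0]
    - [9.4,[-20,-4,25],0]
    - [9.4,[-20,-4,25],0]
    - [9.4,[-20,-4,25],0]
    - [9.4,[-20,-4,25],0]
    - [9.4,[-20,-4,25],0]

```text
time_s: 19.25
ee_pos: [0.2563, 0.3856, 0.3543]
eef_rot: [-1.57, -0.0, 0.237]
force: [0.4, 0.0, 0.6]
grip_width: 0.0939
```

```bash
python3 - <<'E'
from h import *
exec(open('st.py').read())
T=look('top','top3.png');S=look('side','side3.png')
for n,c in(('top',T),('side',S)):
    W=cloud(c);P=W.reshape(-1,3);I=c['img'].astype(int).sum(2).ravel()
    m=(abs(P[:,0]-.512)<.05)&(abs(P[:,1]-.187)<.05)&(P[:,2]>.17)&(P[:,2]<.25)&(I<250)
    Q=P[m];print(n,m.sum(),((Q.min(0)+Q.max(0))/2).round(4),Q.max(0).round(4),Q.min(0).round(4))
W=cloud(T)
for n,a in(('jar',(270,302,138,172)),('tin',(270,303,244,280)),('tape',(383,420,218,254))):
    P=W[a[2]:a[3],a[0]:a[1]].reshape(-1,3);Q=P[(P[:,2]>.012)&(P[:,2]<.3)];print(n,((Q.min(0)+Q.max(0))/2).round(4))
im=np.hstack([cv2.resize(T['img'][160:240,190:270],(400,400),interpolation=cv2.INTER_CUBIC),cv2.resize(S['img'][120:200,270:350],(400,400),interpolation=cv2.INTER_CUBIC)])
cv2.imwrite('pics/end.png',im[:,:,::-1])
E
```

```text
time_s 19.25
ee_pos [0.2563 0.3856 0.3543]
eef_rot [-1.5701e+00 -2.0000e-04  2.3750e-01]
force [0.377  0.0477 0.6022]
moment [-0.036  -0.0064  0.004 ]
grip_width 0.0939
q6 0.6674884006057468 q1 0.9049463478273705
top 329 [0.5099 0.1873 0.2098] [0.5366 0.2138 0.2261] [0.4832 0.1608 0.1935]
side 206 [0.5108 0.1797 0.2061] [0.5386 0.2043 0.221 ] [0.4831 0.1552 0.1912]
jar [0.7081 0.0278 0.0636]
tin [0.3556 0.0125 0.0486]
tape [ 0.4494 -0.3451  0.0217]
```

View pics/end.png

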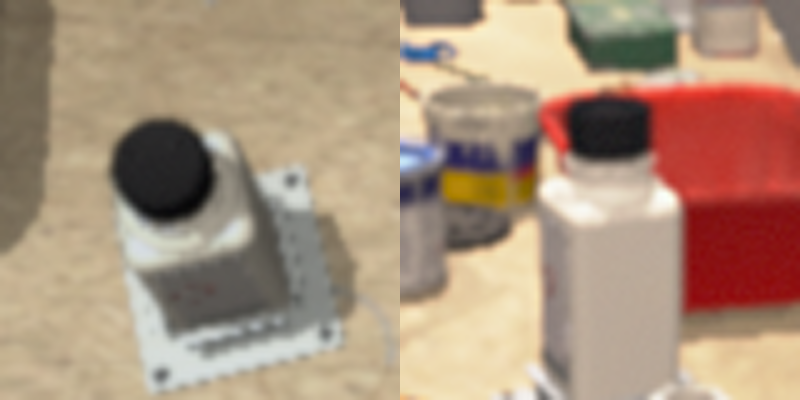

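The cap sits upright on the big bottle, at (163,168) in the top crop and (608,128) in the side crop. The measured cap top is 54 mm above its old place (55 expected). The jar, tin and tape read within 1 mm of their first values.

```bash
python3 -c "
from station import ctrl
print(ctrl.hand_in())"
```

```text
the job is handed in; nothing more can be done
None
```

The cap is off the small bottle and locked on the big one. The job was handed in at about 19 s of the 72 s allowed, and the hand-in gave no verdict.

**Taking it off:** I pressed with about 16 N and turned it 48° anticlockwise to the stop, where the moment reached 0.52 N m, then lifted it straight off.

**Locking it on:** I found the big bottle's slots by a light clockwise sweep on the flange. I then pressed with about 15 N and turned it 46° clockwise to the stop (0.46 N m).

**Last checks:**
- **Height:** the cap sprang up to the predicted locked height (tool height 0.2136 m) and held against a 5 N tug.
- **Final pictures:** the cap stands upright on the neck, and its top is 54 mm above its old place (55 mm expected).
- **Bystanders:** jar, tin and tape read within 1 mm of where they stood.
- **Arm:** it stands clear of everything, with the gripper open.

**What went wrong or disagreed:**
- **Wrong-way turn:** my first ease-off from the final stop went the wrong way, to 0.68 N m (about 30 N at the lugs). I undid it before letting go.
- **Camera disagreement:** the side camera's depth put the cap about 8 mm off in y, because it sees only the front face. The top camera and the arm's own position agreed within 2 mm.

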